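# Fit the valve key and shut the colourant outlet

## Robot

A 6-joint arm with a two-finger parallel gripper is mounted at the origin on the work surface. World frame = base frame: x ahead of the robot, y to its left, z up, the work surface at z = 0. Lengths are in m, angles in rad, forces in N, time in s.
With the tool pointing down it reaches from about 0.3 to 0.875 m from the base axis. Payload 6.4 kg.
Tool frame: the origin (TCP) lies on the centre line of the jaws, within the pads' length; the fingertips stand 22 mm ahead of it and the grasp point (between the pads) lies 3 mm ahead of it; z points along the fingers, y is the line along which they close (so a half turn about z gives the same grasp; the last joint's range is limited). The gripper opens to 88 mm and grips with 3 to 60 N. Pads are 18 mm wide; open, the fingers measure 123 mm over their backs; the gripper's body (75 mm by 187 mm) begins 45 mm behind the grasp point.
Start: joints at [-1.316, 0.181, 1.607, -0, 1.354, -0.206], TCP at [0.256, -0.515, 0.261] pointing down, gripper open.
Joint ranges: [-2.99, 2.99], [-0.89, 2.07], [0.3, 2.58], [-1.14, 4.28], [0, 2.63], [-3.12, 3.12]. Speed limits (rad/s): [2.57, 2.57, 3.01, 3.14, 3.14, 3.14].

## Interface

Orientations are given as a rotation vector (axis times angle).
In Python, from plant import sensors, camera, camera_model, robot gives the robot as it stands.
- The arm moves only by the shell command python3 -m creep 'ROWS' [FORCE]. ROWS is JSON, a list of rows, each a list of 3 entries, a list of its own where there are three numbers: the shift along the tool's x, y, z normalised to -1 to 1, where 1 is 20 mm, then the turn, a rotation vector about the tool's x, y, z normalised to -1 to 1, where 1 is 4 degrees, then the finger opening in mm, from 0 to 88.1. A call has exactly 8 rows; each row shifts and turns the commanded pose from where the row before left it, along the tool's axes as they then stand; what a row does not reach is not made up. A row lasts 1/10 s, in which the tool goes at most 50 mm and 8.59 degrees, less where a joint would pass 70% of its speed; a pose out of reach is approached as far as the arm can. A call with a number of a shift or a turn outside -1 to 1 is refused whole. A call with a gripper value outside its range is refused whole. The fingers move at their own pace and stop on an object; FORCE is the grip in N (left out, the last holds). Time passes only in rows, so rows that do not move let the fingers close, or fill a call up. It gives the time, the measured TCP pose, the force, the opening and the grip force at its end, in the units of the state.
- sensors.get_state(): the state, without advancing time (a new reading comes with each control period).
- camera(name): name is "scene" or "top" or "wrist"; returns the picture (420x560x3 uint8, red, green, blue); there is no depth.
- camera_model(name): a dict with "camera_matrix" (3x3 intrinsics, pixels), "extrinsics" (4x4, takes a point from world to camera coordinates); the wrist camera has in their place "T_tool_cam" (4x4, takes a point from camera to tool coordinates, whose origin is the TCP and whose axes are the flange's). Camera axes: x right, y down, z forward; pixel columns grow to the right and rows downward; lengths in m; the calibration is good to about 2 mm. A picture is of the moment at which its call begins: read the wrist's pose just before it. camera_model takes no time and is no camera call.
- robot.hand_in(): hands the job in; it is judged then, once.
The state is a dict: "time_s": time; "q": joint angles; "dq": joint speeds; "tau": joint torques, N m; "tcp_pos": TCP position; "ee_rot": TCP orientation; "contact_force": force on the tool from outside, world axes, zero at the start; "moment": the same for the moment, N m; "width": opening from 0.0 (shut) to 1.0 (fully open); "finger_force": force on a finger pad.
Only numpy, scipy, OpenCV 4.12 (cv2) and the standard library are available. Lean on these libraries where they do the work, as an engineer would, in place of code of your own. Each camera call takes 0.05 s, during which the arm holds its last target. There are 200 camera calls.

## Task

Take the square-bored bar handle from the counter and fit it onto the sloping square spindle of the valve stand, pushed fully home on the collar. Then use it to turn the spindle clockwise (looking down onto the end of the spindle) until it reaches its stop, leave the handle sitting fully home on the spindle and let go. Leave the other things on the counter where they are.

Things in the scene. Friction and masses are not known exactly. Their poses are not given: they have to be found in the camera images.
- handle: Loose handle, 0.3 kg, upright: aluminium boss 46x46 mm, 42 tall; on it a flat black bar centred, 120 long (along x), 18 thick (y), from 42 to 76 mm above the underside. Square blind bore 22x22, 36 deep, in the middle of the underside, sides parallel to boss and bar. Origin: centre of underside (bore mouth); z up through the bar. Fits in any of four quarter turns.
- spindle_seat (a point): Top centre of the 60 mm dark round collar at the square spindle's foot: the handle's origin belongs here. z runs out along the spindle, leaning 30 deg from vertical to the stand's front (-x), roughly towards the robot. x, y are parallel to the square's flats and turn with it. Bright spindle: 20x20 mm to 26 mm above the collar, then tapers to 13x13 at its end, 34 mm up.
- spindle (a joint): Spindle turn, rad, growing clockwise seen looking down on its end (about minus z of spindle_seat). 0 open, 1.57 shut, hard stop at both; starts between 0.1 and 0.6 and stays where left (friction 0.12 N m). A steel tab on the collar's rim, along the spindle's +y, points uphill on the sloping face, at the upper stop pin, when shut.
- stand: Valve stand, fixed: base plate 230x170x12 mm (x from -100 to 130), grey housing 120 wide; sloping face 110 mm along the slope, 103 to 158 mm above the counter, facing front (-x), spindle in its middle, collar top 140 mm up. Behind it a black canister, 84 mm dia., top at 136 mm; outlet pipe on the +y side out to 88 mm. Origin: on the counter under the housing.
- spare_knob: Bystander: round black knob, 62 mm diameter, 46 mm tall, on a round neck of 28 mm. Origin: centre of the underside. Not the one that fits.
- pot: Bystander: white jar with black lid, 60 mm diameter, 70 mm tall. Origin: centre of the underside.
- tin: Bystander: tin, 84 mm diameter, 85 mm tall. Origin: centre of the underside.
- tin_lid: Bystander: steel tin lid lying flat, 94 mm diameter, 8 mm thick. Origin: centre of the underside.
- spatula: Bystander: spatula 200 mm long, lying flat along its x. Origin: under its middle.
- brush: Bystander: paint brush 200 mm long, lying flat along its x. Origin: under its middle.
- remover: Bystander: white bottle, 72 mm diameter, 190 mm tall. Origin: centre of the underside.
Not all that is in view belongs to the job. Leave any pink look-alike of the handle alone.

How it is judged:
On the way, in this order (a step that is already met when the one before it is completed fails the run):
1. the handle is fitted fully home on the spindle, which is not yet shut (distance between handle and spindle_seat below 0.005 m and angle between the z axis of handle and the z axis of spindle_seat, either way round below 0.09 rad and value of joint spindle below 1.3 rad), for 0.1 s.
2. the spindle is turned to its stop with the handle on it (value of joint spindle above 1.42 rad and distance between handle and spindle_seat below 0.007 m), for 0.1 s.
At the end, for the whole second after the job is handed in: The handle sits on the spindle with its origin within 5 mm of the collar's top centre and its axis within 0.09 rad of the spindle's, at rest and released; the spindle reads more than 1.42 rad (stop at 1.57); no bystander was moved more than 40 mm (distance between handle and spindle_seat below 0.005 m and angle between the z axis of handle and the z axis of spindle_seat, either way round below 0.09 rad and value of joint spindle above 1.42 rad and linear speed of handle below 0.02 m/s); the robot touches nothing.
It fails at once if a bystander is moved more than 40 mm (distance of any of spare_knob, pot, tin, tin_lid, spatula, brush, remover from where it was at the start of the episode above 0.04 m).
It also fails if it takes over 45 s, if anything falls off the work surface, if the arm or the gripper's body presses on something with over 40 N, if the wrist force passes 120 N, or if a joint passes its speed limit or range.

## Working session

There is one attempt and no reset: what is moved stays moved. The work goes in short steps, Python scripts to look and compute and a shell command to move; the robot and the scene stay as the last step left them, time stands still between calls to the robot, and variables do not carry over. Pictures are saved under pics/ and viewed, at most 10 in all, crops included, and the job is handed in when it is done.

```bash
ls; mkdir -p pics
python3 - <<'E'
from plant import sensors,camera,camera_model
import cv2,numpy as np
s=sensors.get_state();print(s)
for n in ("scene","top"):
    im=camera(n);cv2.imwrite(f"pics/{n}0.png",im[:,:,::-1])
    m=camera_model(n);print(n,np.round(m["camera_matrix"],2),np.round(m["extrinsics"],4))
print(camera_model("wrist"))
E
```

```text
pics
{'time_s': 0.0, 'q': array([-1.31626833e+00,  1.81545669e-01,  1.60800672e+00, -2.62193973e-06,
        1.35378809e+00, -2.06287431e-01]), 'dq': array([ 0.001074  , -0.00106103, -0.00102648,  0.00045471, -0.00312879,
        0.00074092]), 'tau': array([ 6.05695232e-05, -4.33868873e+01, -3.41844177e+01,  7.01745716e-02,
        3.86116107e-02, -1.50330934e-04]), 'tcp_pos': array([ 0.25558347, -0.51451839,  0.25980812]), 'ee_rot': array([-3.05686965e+00, -7.17061434e-01,  7.01961699e-05]), 'contact_force': array([ 0.94353159, -0.06904281,  0.57901558]), 'moment': array([ 0.00770612, -0.00374586, -0.01612495]), 'finger_force': 0.0, 'width': 1.0000800521543252}
scene [[505.78   0.   282.81]
 [  0.   505.78 208.72]
 [  0.     0.     1.  ]] [[ 0.5401  0.8415  0.0126 -0.2648]
 [ 0.6848 -0.4308 -0.5877 -0.2524]
 [-0.4891  0.3261 -0.809   1.5938]
 [ 0.      0.      0.      1.    ]]
top [[439.47   0.   273.67]
 [  0.   439.47 207.97]
 [  0.     0.     1.  ]] [[ 0.0131 -0.9997 -0.0214  0.0456]
 [-0.9987 -0.012  -0.0486  0.4667]
 [ 0.0483  0.022  -0.9986  1.0706]
 [ 0.      0.      0.      1.    ]]
{'camera_matrix': array([[315.90672213,   0.        , 280.78872021],
       [  0.        , 315.90672213, 204.99324169],
       [  0.        ,   0.        ,   1.        ]]), 'T_tool_cam': array([[-1.46147705e-04, -9.60062512e-01, -2.79785546e-01,
         7.08549108e-02],
       [ 9.99999774e-01, -3.24116584e-04,  5.89824999e-04,
        -4.87929747e-04],
       [-6.56952005e-04, -2.79785397e-01,  9.60062342e-01,
        -1.23520010e-01],
       [ 0.00000000e+00,  0.00000000e+00,  0.00000000e+00,
         1.00000000e+00]])}
```

View pics/scene0.png

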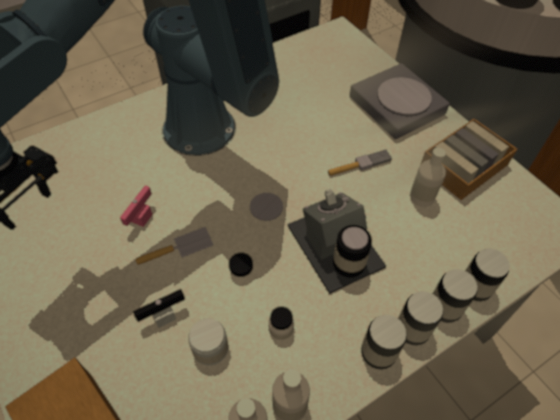

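View pics/top0.png

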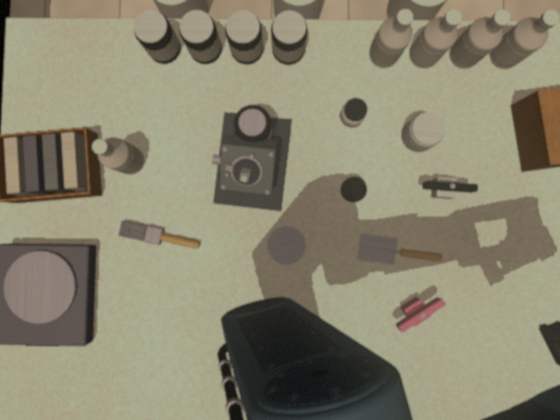

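The scene view shows a black bar on an aluminium boss at about (160,305), which is (450,186) in the top view. A pink look-alike is at scene (137,207) / top (420,314), and the round spare knob is at scene (240,265) / top (353,188). Only the black bar fits the description: flat black bar, aluminium square boss. The stand is at scene (335,225) / top (247,170). I'll confirm these in one enlarged crop.

Run:
```python
import cv2,numpy as np
t=cv2.imread("pics/top0.png");s=cv2.imread("pics/scene0.png")
def c(im,x,y,w=80,h=60): return cv2.resize(im[y-h//2:y+h//2,x-w//2:x+w//2],(400,300),interpolation=cv2.INTER_CUBIC)
o=np.vstack([np.hstack([c(t,450,186),c(s,160,307)]),np.hstack([c(t,247,168),c(s,335,210)])])
cv2.imwrite("pics/crop1.png",cv2.convertScaleAbs(o,alpha=1.5))
```

```text
(no output)
```

View pics/crop1.png

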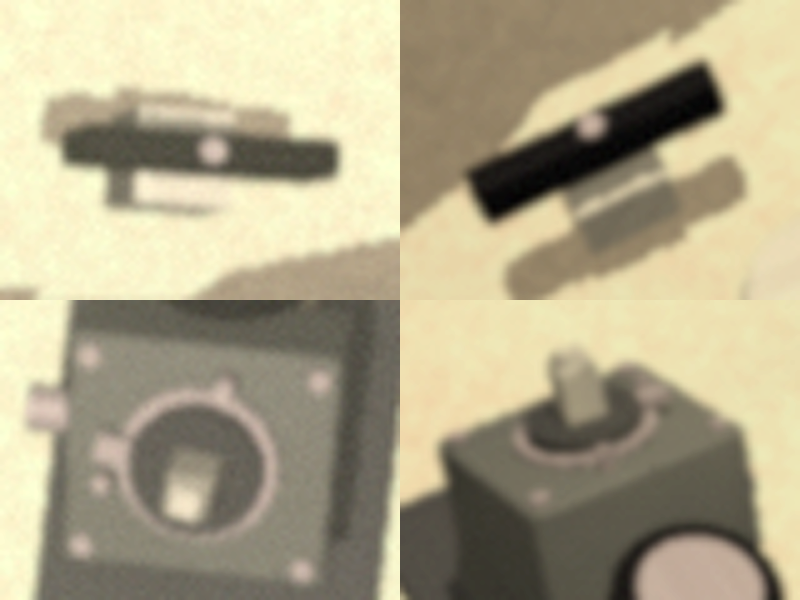

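The black bar on the square aluminium boss is the handle, with a screw at its bar centre: top (452.4,186.0), scene (158.2,302.2). The spindle tip is at about top (243.6,179). The tab lies to the left (+y) at (229,167), so the joint is near open.

```bash
cat > h.py <<'E'
import numpy as np,cv2
from scipy.spatial.transform import Rotation as R
from plant import sensors,camera,camera_model
def ext(n,s=None):
    m=camera_model(n);K=np.array(m["camera_matrix"])
    if n!="wrist": return K,np.array(m["extrinsics"])
    T=np.eye(4);T[:3,:3]=R.from_rotvec(s["ee_rot"]).as_matrix();T[:3,3]=s["tcp_pos"]
    return K,np.linalg.inv(T@m["T_tool_cam"])
def ray(KE,px):
    K,E=KE;d=E[:3,:3].T@np.linalg.solve(K,[px[0],px[1],1]);return -E[:3,:3].T@E[:3,3],d/np.linalg.norm(d)
def tri(*obs):
    A=0;b=0
    for KE,px in obs:
        c,d=ray(KE,px);P=np.eye(3)-np.outer(d,d);A=A+P;b=b+P@c
    x=np.linalg.solve(A,b)
    return x,[round(1e3*np.linalg.norm((np.eye(3)-np.outer(d,d))@(x-c)),1) for c,d in (ray(*o) for o in obs)]
def onz(KE,px,z):
    c,d=ray(KE,px);return c+d*(z-c[2])/d[2]
def onplane(KE,px,p,n):
    c,d=ray(KE,px);return c+d*((p-c)@n)/(d@n)
def proj(KE,p):
    K,E=KE;v=K@(E[:3,:3]@np.asarray(p)+E[:3,3]);return v[:2]/v[2]
def snap(name):
    s=sensors.get_state();im=camera("wrist");cv2.imwrite(f"pics/{name}.png",im[:,:,::-1]);np.savez(f"pics/{name}.npz",tcp_pos=s["tcp_pos"],ee_rot=s["ee_rot"]);return s,im[:,:,::-1].copy()
def load(name):
    return ext("wrist",np.load(f"pics/{name}.npz")),cv2.imread(f"pics/{name}.png")
E
python3 - <<'E'
from h import *
t,s=ext("top"),ext("scene")
print("screw",tri((t,(452.4,186)),(s,(158.2,302.2))))
# bar ends on z=.076
for p in((423,185.3),(477.5,187.5)):print(onz(t,p,.076))
print("tip",tri((t,(243.6,179)),(s,(320+33.5-19,180+10.6))), tri((t,(244,178)),(s,(320-25+165/5,180+12))))
print("collar",onz(t,(246.4,171),.14)); print("scene collar",proj(s,onz(t,(246.4,171),.14)))
for p in((247-40+88/5,138+55/5),(207+320/5,138+82/5),(207+80/5,138+245/5),(207+300/5,138+272/5)):
    print(onz(t,p,.158 if p[1]<160 else .103))
E
```

```text
screw (array([ 0.5190927 , -0.36075997,  0.07458641]), [np.float64(0.7), np.float64(0.7)])
[ 0.51945073 -0.29368819  0.076     ]
[ 0.51573648 -0.41808737  0.076     ]
tip (array([0.52312335, 0.118497  , 0.16796148]), [np.float64(7.2), np.float64(7.2)]) (array([0.52089828, 0.11085579, 0.16619349]), [np.float64(1.1), np.float64(1.1)])
collar [0.53993715 0.10918073 0.14      ]
scene collar [331.48736199 203.8886356 ]
[0.5845967  0.15532663 0.158     ]
[0.57385089 0.05542137 0.158     ]
[0.50784737 0.16486746 0.103     ]
[0.49670363 0.06494107 0.103     ]
```

Measured so far: bar top at about z 0.075, handle at (0.519,-0.361), bar yaw about 88°. I'll plan a move to look at it from above.

```bash
cat >> h.py <<'E'
def down(yaw): return R.from_euler('z',yaw)*R.from_rotvec([np.pi,0,0])
def plan(p1,R1,n=None,p0=None,R0=None):
    s=sensors.get_state()
    p0=s["tcp_pos"] if p0 is None else p0;R0=R.from_rotvec(s["ee_rot"]) if R0 is None else R0
    w=(R0.inv()*R1).as_rotvec();dp=R0.inv().apply(np.asarray(p1)-p0)
    n=n or 1
    while 1:
        W=R.from_rotvec(w/n).as_matrix();S=sum(np.linalg.matrix_power(W,k) for k in range(n))
        d=np.linalg.solve(S,dp)/.02;t=np.degrees(w/n)/4
        if max(abs(d).max(),abs(t).max())<=1: break
        n+=1
    print("n",n,"shift",np.round(d,2).tolist(),"turn",np.round(t,2).tolist())
    return n,d,t
E
python3 - <<'E'
from h import *
plan([.518,-.361,.25],down(np.radians(88.3)),16)
E
```

```text
n 16 shift [0.9, 0.42, 0.03] turn [-0.0, -0.0, -0.97]
```

```bash
A='[[0.9,0.42,0.03],[0,0,-0.97],88]'; 
python3 -m creep '[[[0.9,0.42,0.03],[0,0,-0.97],88],[[0.9,0.42,0.03],[0,0,-0.97],88],[[0.9,0.42,0.03],[0,0,-0.97],88],[[0.9,0.42,0.03],[0,0,-0.97],88],[[0.9,0.42,0.03],[0,0,-0.97],88],[[0.9,0.42,0.03],[0,0,-0.97],88],[[0.9,0.42,0.03],[0,0,-0.97],88],[[0.9,0.42,0.03],[0,0,-0.97],88]]' 30
python3 -m creep '[[[0.9,0.42,0.03],[0,0,-0.97],88],[[0.9,0.42,0.03],[0,0,-0.97],88],[[0.9,0.42,0.03],[0,0,-0.97],88],[[0.9,0.42,0.03],[0,0,-0.97],88],[[0.9,0.42,0.03],[0,0,-0.97],88],[[0.9,0.42,0.03],[0,0,-0.97],88],[[0.9,0.42,0.03],[0,0,-0.97],88],[[0.9,0.42,0.03],[0,0,-0.97],88]]' 30
python3 - <<'E'
from h import *
s,im=snap("w1");print(s["q"],s["tcp_pos"],s["ee_rot"])
KE=ext("wrist",s);print(proj(KE,[.519,-.361,.076]))
g=im.max(2);m=(g<60).astype(np.uint8)
n,l,st,c=cv2.connectedComponentsWithStats(m)
for i in range(1,n):
    if st[i,4]>150:
        r=cv2.minAreaRect(np.argwhere(l==i)[:,::-1].astype(np.float32));print(st[i],c[i],r)
E
```

```text
time_s: 0.9
tcp_pos: [0.4079, -0.4739, 0.2552]
ee_rot: [-2.752, -1.513, 0.0]
contact_force: [0.1, -0.3, 0.4]
width: 0.999
finger_force: 0.0
time_s: 1.7
tcp_pos: [0.5167, -0.3607, 0.2504]
ee_rot: [-2.247, -2.194, -0.0]
contact_force: [-0.3, -0.5, 0.0]
width: 0.999
finger_force: 0.0
[-7.97445125e-01  3.10577772e-01  1.46992088e+00  4.31169324e-05
  1.36215905e+00 -7.73760984e-01] [ 0.51672569 -0.36067247  0.25043166] [-2.24683943e+00 -2.19422568e+00 -6.65719044e-05]
[284.53763159 190.4756454 ]
[ 276  126   21  119 1919] [285.81813445 182.95310057] ((286.15155029296875, 184.9822540283203), (19.037826538085938, 118.0818862915039), 0.7538483738899231)
[    0   242   560   178 65466] [275.08386032 344.49421074] ((279.5, 330.5), (177.0, 559.0), 90.0)
```

View pics/w1.png

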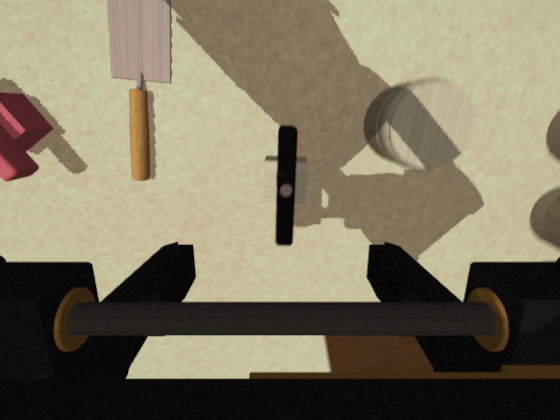

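The wrist view shows the handle bar from (288,126) to (285,244) with its screw at (286,190). The fingers and the tin (430,120) are well clear of it.

Run:
```python
from h import *
KE,im=load("w1");g=im.max(2).astype(int)
sub=(g[178:202,279:294]>75);ys,xs=np.nonzero(sub);sc=(xs.mean()+279,ys.mean()+178);print("screw",sc,len(xs))
t,s=ext("top"),ext("scene")
print(tri((KE,sc),(t,(452.4,186)),(s,(158.2,302.2))),onz(KE,sc,.076))
# bar midline per row
rows=list(range(132,176))+list(range(206,240));mid=[]
for y in rows:
    x=np.nonzero(g[y,265:305]<60)[0]+265;mid.append(onz(KE,((x.min()+x.max())/2,y),.076))
mid=np.array(mid);k,b=np.polyfit(mid[:,1],mid[:,0],1);print("yaw",90-np.degrees(np.arctan(k)),"x at -.361",k*-.361+b)
for y in(126,244):print(onz(KE,(286.5,y),.076))
h=tri((KE,sc),(t,(452.4,186)),(s,(158.2,302.2)))[0]
plan([h[0],h[1],.067],down(np.radians(90)-np.arctan(k)))
```

```text
screw (np.float64(285.53061224489795), np.float64(189.9591836734694)) 98
(array([ 0.5194602 , -0.36072221,  0.07498255]), [np.float64(0.5), np.float64(1.0), np.float64(0.6)]) [ 0.51997252 -0.36050851  0.076     ]
yaw 86.79040300984713 x at -.361 0.5199945305176845
[ 0.52204204 -0.3003689   0.076     ]
[ 0.51984882 -0.41709446  0.076     ]
n 10 shift [-0.01, 0.01, 0.92] turn [-0.0, -0.0, 0.05]
```

```bash
python3 -m creep '[[[0,0.02,0.91],[0,0,0.05],88],[[0,0.02,0.91],[0,0,0.05],88],[[0,0.02,0.91],[0,0,0.05],88],[[0,0.02,0.91],[0,0,0.05],88],[[0,0.02,0.91],[0,0,0.05],88],[[0,0.01,0.91],[0,0,0.05],88],[[0,0.01,0.91],[0,0,0.05],88],[[0,0.01,0.91],[0,0,0.05],88]]' 40
python3 -m creep '[[[0,0.01,0.91],[0,0,0.05],88],[[0,0.01,0.93],[0,0,0.05],60],[[0,0,0],[0,0,0],10],[[0,0,0],[0,0,0],10],[[0,0,0],[0,0,0],10],[[0,0,0],[0,0,0],10],[[0,0,0],[0,0,0],10],[[0,0,0],[0,0,0],10]]' 40
python3 -m creep '[[[0,0,-0.3],[0,0,0],10],[[0,0,-0.8],[0,0,0],10],[[0,0,-1],[0,0,0],10],[[0,0,-1],[0,0,0],10],[[0,0,-1],[0,0,0],10],[[0,0,-1],[0,0,0],10],[[0,0,-1],[0,0,0],10],[[0,0,-1],[0,0,0],10]]' 40
```

```text
time_s: 2.55
tcp_pos: [0.5186, -0.3618, 0.1044]
ee_rot: [-2.282, -2.158, 0.0]
contact_force: [0.0, -0.8, 0.0]
width: 0.998
finger_force: 0.0
time_s: 3.35
tcp_pos: [0.5197, -0.3619, 0.0694]
ee_rot: [2.288, 2.152, 0.0]
contact_force: [0.3, 0.1, -0.1]
width: 0.387
finger_force: 0.0
time_s: 4.15
tcp_pos: [0.5193, -0.3614, 0.2125]
ee_rot: [2.288, 2.152, 0.0]
contact_force: [-0.2, 0.4, -2.7]
width: 0.203
finger_force: 39.9
```

The fingers were still closing when the lift began, so I'll check how deep the bar sits in the pads.

Run:
```python
from h import *
s,im=snap("w2");print(s["tcp_pos"],s["ee_rot"],s["width"])
cv2.imwrite("pics/w2b.png",cv2.convertScaleAbs(cv2.resize(im[120:420,160:400],None,fx=2,fy=2,interpolation=cv2.INTER_CUBIC),alpha=1.6))
```

```text
[ 0.51926092 -0.3614166   0.21249282] [2.28840744e+00 2.15214979e+00 2.64475026e-05] 0.20267184560303905
```

View pics/w2b.png

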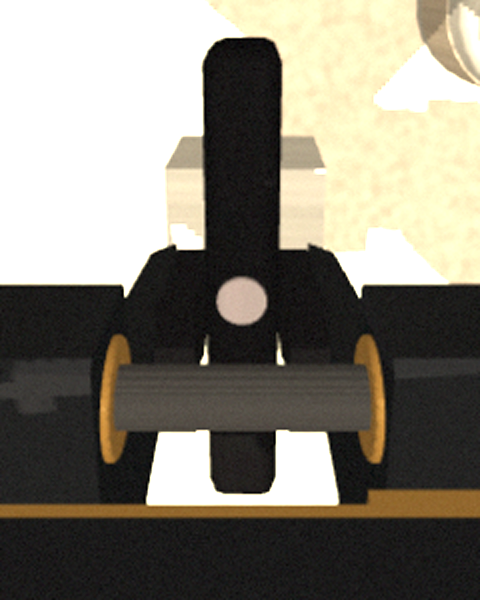

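Run:
```python
from h import *
from scipy.optimize import least_squares
m=camera_model("wrist");K=np.array(m["camera_matrix"]);E=np.linalg.inv(m["T_tool_cam"])
KE=(K,E)
P=lambda x,z:proj(KE,[x,0,z])[1]
# unknown cx,zt(top face tool z),pitch ; near end top edge, screw, far end outline = top or bottom edge
def f(v):
    cx,zt,a=v;c,s=np.cos(a),np.sin(a);q=lambda x,h:P(cx+c*x+s*h,zt-s*x+c*h)
    return [q(-.06,0)-366.5,q(0,0)-270,min(q(.06,0),q(.06,.034))-139]
r=least_squares(f,[0,0,0],x_scale=.01);print(r.x,r.fun)
for z in(-.01,0,.01):print(z,P(-.06,z),P(0,z),P(.06,z),P(.06,z+.034))
print(proj(KE,[0,0,0]))
```

```text
[-0.00264949  0.0171695   0.02920354] [-5.68434189e-14 -5.68434189e-14  0.00000000e+00]
-0.01 410.1327438606166 295.90834901883414 147.486792268323 139.674444040581
0 391.7788517908298 283.2354026178567 144.75475461697704 138.00472828107542
0.01 375.55910373206916 272.20305972773775 142.42161230679693 136.53032355976524
[283.56122525 283.23540262]
```

The bar top sits about 15 mm ahead of the TCP, so the pads overlap it by only about 6 mm. I'll set it back down and grip again properly.

```bash
python3 -m creep '[[[0,0,0.9],[0,0,0],10],[[0,0,0.9],[0,0,0],10],[[0,0,0.9],[0,0,0],10],[[0,0,0.9],[0,0,0],10],[[0,0,0.9],[0,0,0],10],[[0,0,0.9],[0,0,0],10],[[0,0,0.1],[0,0,0],10],[[0,0,0.1],[0,0,0],10]]' 40
python3 -m creep '[[[0,0,0.1],[0,0,0],10],[[0,0,0],[0,0,0],10],[[0,0,0],[0,0,0],10],[[0,0,0],[0,0,0],10],[[0,0,0],[0,0,0],10],[[0,0,0],[0,0,0],10],[[0,0,0],[0,0,0],10],[[0,0,0],[0,0,0],10]]' 40
```

```text
time_s: 5.0
tcp_pos: [0.5193, -0.3615, 0.0987]
ee_rot: [-2.288, -2.152, -0.0]
contact_force: [0.3, -0.2, -2.5]
width: 0.195
finger_force: 39.9
time_s: 5.8
tcp_pos: [0.5194, -0.3617, 0.0967]
ee_rot: [2.289, 2.152, 0.0]
contact_force: [0.2, 0.7, -3.6]
width: 0.196
finger_force: 39.9
```

```bash
for i in 1; do python3 -m creep '[[[0,0,0.05],[0,0,0],10],[[0,0,0.05],[0,0,0],10],[[0,0,0.05],[0,0,0],10],[[0,0,0],[0,0,0],10],[[0,0,0],[0,0,0],10],[[0,0,0],[0,0,0],10],[[0,0,0],[0,0,0],10],[[0,0,0],[0,0,0],10]]' 25; done
```

```text
time_s: 6.6
tcp_pos: [0.5195, -0.3617, 0.0938]
ee_rot: [2.288, 2.152, 0.0]
contact_force: [0.7, -0.1, -2.8]
width: 0.197
finger_force: 24.9
```

```bash
for i in 1; do python3 -m creep '[[[0,0,0.05],[0,0,0],10],[[0,0,0.05],[0,0,0],10],[[0,0,0.05],[0,0,0],10],[[0,0,0.05],[0,0,0],10],[[0,0,0],[0,0,0],10],[[0,0,0],[0,0,0],10],[[0,0,0],[0,0,0],10],[[0,0,0],[0,0,0],10]]' 25; done
```

```text
time_s: 7.4
tcp_pos: [0.5197, -0.3619, 0.0902]
ee_rot: [2.288, 2.152, 0.0]
contact_force: [0.2, 1.2, 4.4]
width: 0.2
finger_force: 24.9
```

It's in contact with the counter. Next: open, go down 22 mm, and close with enough time.

```bash
python3 -m creep '[[[0,0,0],[0,0,0],40],[[0,0,0],[0,0,0],40],[[0,0,0],[0,0,0],40],[[0,0,0],[0,0,0],40],[[0,0,0.5],[0,0,0],40],[[0,0,0.61],[0,0,0],40],[[0,0,0],[0,0,0],40],[[0,0,0],[0,0,0],10]]' 25
python3 -m creep '[[[0,0,0],[0,0,0],10],[[0,0,0],[0,0,0],10],[[0,0,0],[0,0,0],10],[[0,0,0],[0,0,0],10],[[0,0,0],[0,0,0],10],[[0,0,0],[0,0,0],10],[[0,0,0],[0,0,0],10],[[0,0,0],[0,0,0],10]]' 50
python3 -m creep '[[[0,0,-0.3],[0,0,0],10],[[0,0,-0.8],[0,0,0],10],[[0,0,-1],[0,0,0],10],[[0,0,-1],[0,0,0],10],[[0,0,-1],[0,0,0],10],[[0,0,-1],[0,0,0],10],[[0,0,-1],[0,0,0],10],[[0,0,-0.9],[0,0,0],10]]' 50
python3 - <<'E'
from h import *
s,im=snap("w3");print(s["tcp_pos"],s["ee_rot"],s["width"])
cv2.imwrite("pics/w3b.png",cv2.convertScaleAbs(cv2.resize(im[120:420,160:400],None,fx=2,fy=2,interpolation=cv2.INTER_CUBIC),alpha=1.6))
E
```

```text
time_s: 8.2
tcp_pos: [0.519, -0.3612, 0.0665]
ee_rot: [-2.287, -2.151, 0.0]
contact_force: [-0.1, 0.2, 0.1]
width: 0.38
finger_force: 0.0
time_s: 9.0
tcp_pos: [0.5195, -0.3617, 0.0676]
ee_rot: [2.288, 2.152, 0.0]
contact_force: [0.3, -0.7, -1.2]
width: 0.199
finger_force: 49.7
time_s: 9.8
tcp_pos: [0.5194, -0.3618, 0.2099]
ee_rot: [2.288, 2.151, -0.0]
contact_force: [0.6, -0.1, -2.2]
width: 0.201
finger_force: 49.7
[ 0.51942818 -0.3617541   0.20989292] [ 2.28765079e+00  2.15133510e+00 -1.45731549e-04] 0.20078956284876878
```

View pics/w3b.png

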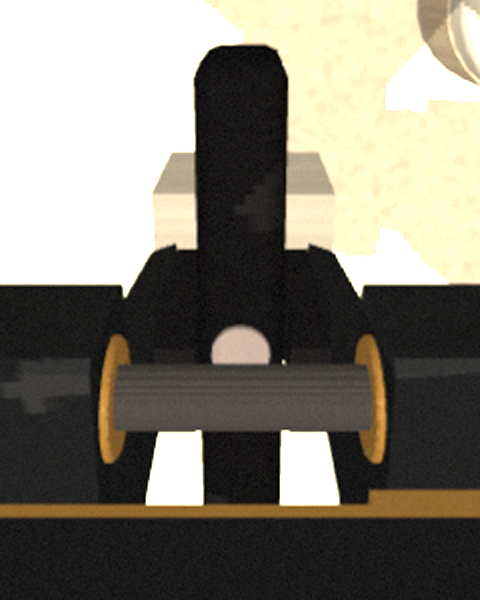

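The grip is now good: the screw sits near the TCP and the boss is just below the fingertips. Next I'll plan the viewing pose, tilted along the spindle and offset so the wrist camera sees it.

```bash
cat >> h.py <<'E'
def frame(syaw,j,tilt=np.radians(30)):
    fr=np.array([-np.cos(syaw),-np.sin(syaw),0]);z=np.sin(tilt)*fr+np.cos(tilt)*np.array([0,0,1.])
    y=np.array([-np.sin(syaw),np.cos(syaw),0]);up=np.cross(y,z)  # uphill
    return z,y,up
def tool(syaw,j):
    z,y,up=frame(syaw,j);x=np.cos(j)*y+np.sin(j)*up
    return R.from_matrix(np.array([x,np.cross(-z,x),-z]).T),x,z
E
python3 - <<'E'
from h import *
seat=np.array([.539,.109,.139]);Rt,x,z=tool(np.radians(-6.1),.25);print(x,z)
s=sensors.get_state();p0=s["tcp_pos"];R0=R.from_rotvec(s["ee_rot"])
p1=seat+.18*z-.12*x
n,d,t=plan(p1,Rt,24)
p=p0.copy();Rc=R0
for k in range(n):
    p=p+Rc.apply(d*.02);Rc=Rc*R.from_rotvec(np.radians(4*t))
    if k%4==3:print(k,p.round(3),(p+Rc.apply([0,0,.068])).round(3))
E
```

```text
[0.31600555 0.94065845 0.12370198] [-0.49716897  0.05313204  0.8660254 ]
n 24 shift [0.72, -0.34, -0.2] turn [-0.31, 0.03, 0.17]
3 [ 0.498 -0.304  0.228] [ 0.504 -0.304  0.16 ]
7 [ 0.477 -0.243  0.241] [ 0.489 -0.244  0.174]
11 [ 0.457 -0.182  0.253] [ 0.475 -0.183  0.187]
15 [ 0.44  -0.12   0.263] [ 0.463 -0.122  0.199]
19 [ 0.425 -0.058  0.272] [ 0.453 -0.06   0.21 ]
23 [0.412 0.006 0.28 ] [0.445 0.002 0.221]
```

```bash
python3 -m creep '[[[0.72,-0.34,-0.2],[-0.31,0.03,0.17],10],[[0.72,-0.34,-0.2],[-0.31,0.03,0.17],10],[[0.72,-0.34,-0.2],[-0.31,0.03,0.17],10],[[0.72,-0.34,-0.2],[-0.31,0.03,0.17],10],[[0.72,-0.34,-0.2],[-0.31,0.03,0.17],10],[[0.72,-0.34,-0.2],[-0.31,0.03,0.17],10],[[0.72,-0.34,-0.2],[-0.31,0.03,0.17],10],[[0.72,-0.34,-0.2],[-0.31,0.03,0.17],10]]' 50
python3 -m creep '[[[0.72,-0.34,-0.2],[-0.31,0.03,0.17],10],[[0.72,-0.34,-0.2],[-0.31,0.03,0.17],10],[[0.72,-0.34,-0.2],[-0.31,0.03,0.17],10],[[0.72,-0.34,-0.2],[-0.31,0.03,0.17],10],[[0.72,-0.34,-0.2],[-0.31,0.03,0.17],10],[[0.72,-0.34,-0.2],[-0.31,0.03,0.17],10],[[0.72,-0.34,-0.2],[-0.31,0.03,0.17],10],[[0.72,-0.34,-0.2],[-0.31,0.03,0.17],10]]' 50
python3 -m creep '[[[0.72,-0.34,-0.2],[-0.31,0.03,0.17],10],[[0.72,-0.34,-0.2],[-0.31,0.03,0.17],10],[[0.72,-0.34,-0.2],[-0.31,0.03,0.17],10],[[0.72,-0.34,-0.2],[-0.31,0.03,0.17],10],[[0.72,-0.34,-0.2],[-0.31,0.03,0.17],10],[[0.72,-0.34,-0.2],[-0.31,0.03,0.17],10],[[0.72,-0.34,-0.2],[-0.31,0.03,0.17],10],[[0.72,-0.34,-0.2],[-0.31,0.03,0.17],10]]' 50
python3 - <<'E'
from h import *
s,im=snap("w4");print(s["q"].round(3),s["tcp_pos"])
KE=ext("wrist",s);print(proj(KE,[.539,.109,.139]))
cv2.imwrite("pics/w4b.png",cv2.convertScaleAbs(cv2.resize(im[0:150,180:380],None,fx=4,fy=4,interpolation=cv2.INTER_CUBIC),alpha=1.6))
E
```

```text
time_s: 10.65
tcp_pos: [0.4744, -0.2408, 0.2368]
ee_rot: [2.296, 1.961, 0.199]
contact_force: [0.5, -0.2, -2.6]
width: 0.202
finger_force: 49.7
time_s: 11.45
tcp_pos: [0.4369, -0.1169, 0.2591]
ee_rot: [2.284, 1.767, 0.382]
contact_force: [-0.4, 0.4, -2.6]
width: 0.201
finger_force: 49.7
time_s: 12.25
tcp_pos: [0.4079, 0.0098, 0.2764]
ee_rot: [2.253, 1.57, 0.55]
contact_force: [0.1, -0.0, -2.9]
width: 0.203
finger_force: 49.7
[-0.361 -0.651  2.318  0.15   0.972 -0.06 ] [0.40789059 0.00983831 0.27642878]
[289.94689538  57.37771129]
```

View pics/w4b.png

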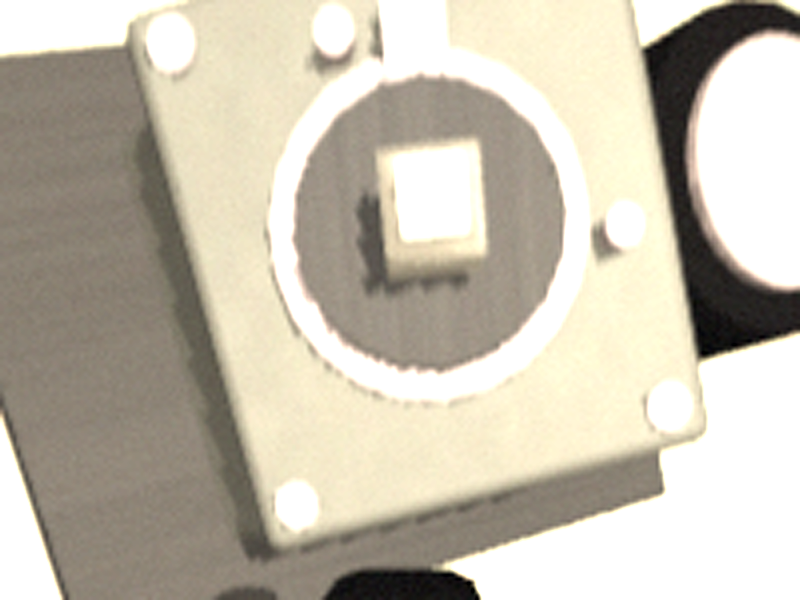

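The wrist view shows the collar disc centred at crop (430,224), which is pixel (287.6,56.1). The square tip face is at crop (435,196) → (288.7,49.0), the tab points image-up at crop (412,30), and the square is almost aligned with the image. I'll compute the seat from this.

Run:
```python
from h import *
KE,im=load("w4");g=cv2.resize(im[0:150,180:380],None,fx=4,fy=4,interpolation=cv2.INTER_CUBIC).max(2).astype(int)
px=lambda u,v:((u-1.5)/4+180,(v-1.5)/4)
z,y,up=frame(np.radians(-6.1),0);seat=np.array([.539,.109,.139])
col=px(430.5,224.5);tip=px(435,196)
c=onplane(KE,col,seat,z);t=onplane(KE,tip,seat+.034*z,z);print("collar",c,"tip",t,"tip-.034z",t-.034*z)
tp,sc=ext("top"),ext("scene")
print("tri collar",tri((KE,col),(tp,(246.4,171))),"tri tip",tri((KE,tip),(tp,(243.8,178.5)),(sc,(328.2,192))))
# screws of stand: plane normal
W=[px(170,42),px(668,405),px(297,505)];T=[(270.9,154.6),(223,186.9)]
S=[onplane(KE,p,seat-.008*z,z) for p in W]
a=S[1]-S[2];print("screws",np.array(S).round(4),np.linalg.norm(S[0]-S[2]),np.linalg.norm(a))
# yaw from image rows: S2->S1 should be uphill, S2->S0 along y
yy=S[0]-S[2];print("y ang",np.degrees(np.arctan2(yy[1],yy[0]))-90, "up ang",np.degrees(np.arctan2(a@y,a@up)),"y vs",np.degrees(np.arctan2(yy@up,yy@y)))
# tab and square edges
tab=onplane(KE,px(413,35),seat,z)-c;print("tab j",np.arctan2(tab@up,tab@y),np.linalg.norm(tab))
for A,B in(((395,150),(400,240)),((470,150),(480,238)),((392,151),(472,147)),((401,242),(480,238))):
    e=onplane(KE,px(*A),seat+.034*z,z)-onplane(KE,px(*B),seat+.034*z,z);print("edge",np.linalg.norm(e),np.arctan2(e@up,e@y)%(np.pi/2))
s=np.load("pics/w4.npz");Rt=R.from_rotvec(s["ee_rot"]);x=Rt.apply([1,0,0]);print("tool x ang",np.arctan2(x@up,x@y),"tool z.s",Rt.apply([0,0,1]),z)
print("TCP-frame seat",Rt.inv().apply(c-s["tcp_pos"]))
```

```text
collar [0.53748636 0.11102128 0.13800704] tip [0.52072422 0.11250992 0.1675527 ] tip-.034z [0.53762797 0.11070343 0.13810783]
tri collar (array([0.54085016, 0.11066792, 0.13293969]), [np.float64(0.9), np.float64(0.9)]) tri tip (array([0.52069971, 0.11176961, 0.16625042]), [np.float64(1.1), np.float64(0.5), np.float64(1.4)])
screws [[0.5074 0.1647 0.1082]
 [0.575  0.0569 0.1536]
 [0.4973 0.0644 0.1085]] 0.10078697740901199 0.09016562445572288
y ang -5.767626155884912 up ang 0.47135377397876804 y vs -0.38379082172841517
tab j 0.13992356305778392 0.036821127596013185
edge 0.01587385202952232 0.18681759152723487
edge 0.015638684177267447 0.10644348621450364
edge 0.015350194775884347 0.2015656398508483
edge 0.015441150672728466 0.20002827883377794
tool x ang 0.24646176975309594 tool z.s [ 0.4945137  -0.05532289 -0.86740739] [-0.49716897  0.05313204  0.8660254 ]
TCP-frame seat [0.11954214 0.00454319 0.1785572 ]
```

Run:
```python
from h import *
seat=np.array([.5377,.1108,.1379]);Rt,x,z=tool(np.radians(-5.8),.17)
plan(seat+(.045+.0676)*z+.001*x,Rt,8)
plan(seat+(.0676+.045)*z+.001*x,Rt)
```

```text
n 8 shift [0.74, 0.06, 0.42] turn [-0.0, 0.01, -0.15]
n 6 shift [0.98, 0.08, 0.56] turn [-0.0, 0.01, -0.19]
```

```bash
python3 -m creep '[[[0.74,0.06,0.42],[0,0.01,-0.15],10],[[0.74,0.06,0.42],[0,0.01,-0.15],10],[[0.74,0.06,0.42],[0,0.01,-0.15],10],[[0.74,0.06,0.42],[0,0.01,-0.15],10],[[0.74,0.06,0.42],[0,0.01,-0.15],10],[[0.74,0.06,0.42],[0,0.01,-0.15],10],[[0.74,0.06,0.42],[0,0.01,-0.15],10],[[0.74,0.06,0.42],[0,0.01,-0.15],10]]' 50
python3 - <<'E'
from h import *
s=sensors.get_state();print(s["q"].round(3),s["tcp_pos"])
im=camera("scene")[:,:,::-1];tp=camera("top")[:,:,::-1]
c=lambda im,x,y:cv2.resize(im[y-45:y+45,x-30:x+30],(400,600),interpolation=cv2.INTER_CUBIC)
cv2.imwrite("pics/s5.png",cv2.convertScaleAbs(np.hstack([c(im,325,190),c(tp,247,185)]),alpha=1.6))
seat=np.array([.5377,.1108,.1379]);Rt,x,z=tool(np.radians(-5.8),.17)
plan(seat+(.0676+.045)*z+.001*x,Rt,2)
E
```

```text
time_s: 13.1
tcp_pos: [0.4832, 0.1161, 0.2347]
ee_rot: [2.176, 1.661, 0.532]
contact_force: [0.1, 0.2, -2.5]
width: 0.198
finger_force: 49.7
[ 0.037 -0.26   2.168 -0.103  0.72   0.364] [0.48323762 0.11606914 0.2346797 ]
n 2 shift [0.02, -0.01, -0.04] turn [-0.03, -0.0, 0.04]
```

View pics/s5.png

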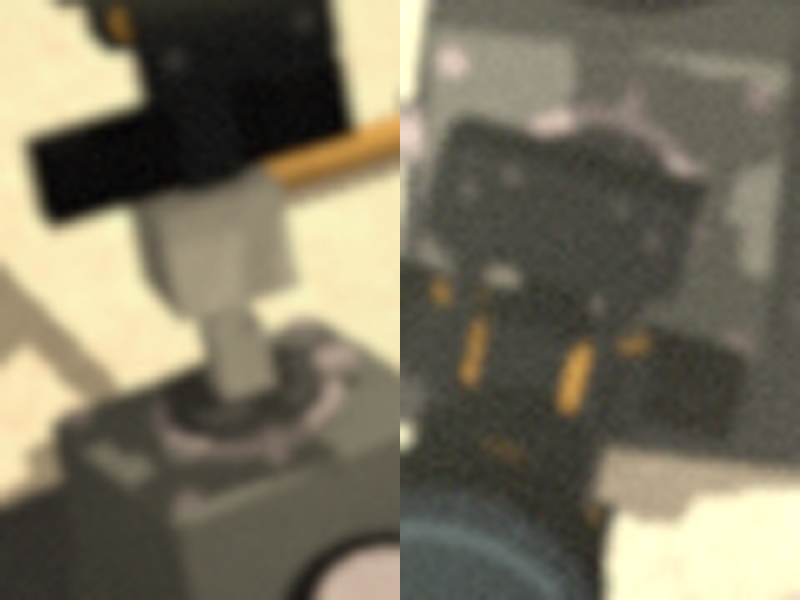

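The scene crop shows the boss mouth at crop (222,300), in line with the spindle, which runs from crop (245,395) to (228,310). I'll insert slowly.

```bash
python3 -m creep '[[[0.02,0,0.12],[0,0,0],10],[[0,0,0.14],[0,0,0],10],[[0,0,0.14],[0,0,0],10],[[0,0,0.14],[0,0,0],10],[[0,0,0.14],[0,0,0],10],[[0,0,0.14],[0,0,0],10],[[0,0,0.14],[0,0,0],10],[[0,0,0.14],[0,0,0],10]]' 50
python3 - <<'E'
from h import *
s=sensors.get_state();print(s["moment"].round(2))
seat=np.array([.5377,.1108,.1379]);Rt,x,z=tool(np.radians(-5.8),.17)
print(Rt.inv().apply(s["tcp_pos"]-seat-.0676*z-.001*x)*1e3,Rt.inv().apply(s["contact_force"]))
E
```

```text
time_s: 14.0
tcp_pos: [0.4943, 0.115, 0.2157]
ee_rot: [2.176, 1.66, 0.533]
contact_force: [-0.4, -1.0, -2.0]
width: 0.198
finger_force: 49.7
[0.02 0.44 0.08]
[ -1.02853226   1.16139015 -21.53160419] [-1.2539471  -1.02662261  1.61360648]
```

```bash
python3 -m creep '[[[0,0,0.12],[0,0,0],10],[[0,0,0.12],[0,0,0],10],[[0,0,0.12],[0,0,0],10],[[0,0,0.12],[0,0,0],10],[[0,0,0.12],[0,0,0],10],[[0,0,0.12],[0,0,0],10],[[0,0,0.12],[0,0,0],10],[[0,0,0.12],[0,0,0],10]]' 50
cat >> h.py <<'E'
def rep():
    s=sensors.get_state();seat=np.array([.5377,.1108,.1379]);Rt,x,z=tool(np.radians(-5.8),.17);Rn=R.from_rotvec(s["ee_rot"])
    v=Rn.apply([1,0,0]);_,y,up=frame(np.radians(-5.8),0)
    print("off mm",(Rt.inv().apply(s["tcp_pos"]-seat-.0676*z-.001*x)*1e3).round(1),"F tool",Rn.inv().apply(s["contact_force"]).round(1),"M",s["moment"].round(2),"ang",round(np.arctan2(v@up,v@y),3),"tilt",round(np.arccos(Rn.apply([0,0,-1])@z),3))
E
python3 -c "from h import *;rep()"
```

```text
time_s: 14.8
tcp_pos: [0.5038, 0.114, 0.1991]
ee_rot: [2.176, 1.66, 0.533]
contact_force: [-0.6, -0.6, -1.8]
width: 0.202
finger_force: 49.7
off mm [-1.   1.2 -2.4] F tool [-0.9 -1.3  1.2] M [0.01 0.41 0.07] ang 0.167 tilt 0.003
```

```bash
python3 -m creep '[[[0,0,0.04],[0,0,0],10],[[0,0,0.04],[0,0,0],10],[[0,0,0.04],[0,0,0],10],[[0,0,0.04],[0,0,0],10],[[0,0,0.04],[0,0,0],10],[[0,0,0],[0,0,0],10],[[0,0,0],[0,0,0],10],[[0,0,0],[0,0,0],10]]' 50
python3 -c "from h import *;rep()"
```

```text
time_s: 15.6
tcp_pos: [0.505, 0.1142, 0.1989]
ee_rot: [2.174, 1.661, 0.532]
contact_force: [-45.1, -3.5, 42.8]
width: 0.197
finger_force: 50.0
off mm [-0.6  2.  -1.7] F tool [-10.7 -15.7 -59.3] M [-0.73  2.97 -0.57] ang 0.165 tilt 0.002
```

It is seated on the collar with 59 N of axial reaction. I'll relax the push and start turning.

```bash
python3 -m creep '[[[0,0,-0.05],[0,0,0],10],[[0,0,-0.04],[0,0,0],10],[[0,0,0],[0,0,0],10],[[0,0,0],[0,0,0],10],[[0,0,0],[0,0,0.3],10],[[0,0,0],[0,0,0.6],10],[[0,0,0],[0,0,0.8],10],[[0,0,0],[0,0,0.8],10]]' 50
python3 -c "from h import *;rep()"
```

```text
time_s: 16.4
tcp_pos: [0.5048, 0.1139, 0.199]
ee_rot: [2.334, 1.476, 0.581]
contact_force: [-19.5, -2.6, 17.8]
width: 0.198
finger_force: 50.0
off mm [-0.9  2.  -1.8] F tool [ -6.9  -5.7 -24.9] M [-0.65  1.46 -0.26] ang 0.342 tilt 0.002
```

```bash
python3 -m creep '[[[0,0,-0.01],[0,0,0.9],10],[[0,0,0],[0,0,0.9],10],[[0,0,0],[0,0,0.9],10],[[0,0,0],[0,0,0.9],10],[[0,0,0],[0,0,0.9],10],[[0,0,0],[0,0,0.9],10],[[0,0,0],[0,0,0.9],10],[[0,0,0],[0,0,0.9],10]]' 50
python3 -c "from h import *;rep()"
```

```text
time_s: 17.2
tcp_pos: [0.505, 0.1137, 0.1991]
ee_rot: [2.712, 0.875, 0.698]
contact_force: [-16.1, -4.3, 15.1]
width: 0.2
finger_force: 50.0
off mm [-1.1  2.2 -1.8] F tool [ -8.3   0.5 -20.9] M [-0.63  1.27 -0.25] ang 0.845 tilt 0.001
```

```bash
python3 -m creep '[[[0,0,0],[0,0,0.9],10],[[0,0,0],[0,0,0.9],10],[[0,0,0],[0,0,0.9],10],[[0,0,0],[0,0,0.9],10],[[0,0,0],[0,0,0.9],10],[[0,0,0],[0,0,0.9],10],[[0,0,0],[0,0,0.9],10],[[0,0,0],[0,0,0.9],10]]' 50
python3 -c "from h import *;rep()"
```

```text
time_s: 18.0
tcp_pos: [0.5049, 0.1132, 0.1991]
ee_rot: [2.951, 0.18, 0.779]
contact_force: [-17.3, -7.0, 15.8]
width: 0.2
finger_force: 50.0
off mm [-1.5  2.3 -1.9] F tool [ -8.2   7.1 -22. ] M [-1.11  1.33 -0.54] ang 1.348 tilt 0.002
```

```bash
python3 -m creep '[[[0,0,0],[0,0,0.8],10],[[0,0,0],[0,0,0.8],10],[[0,0,0],[0,0,0.6],10],[[0,0,0],[0,0,0.5],10],[[0,0,0],[0,0,0.4],10],[[0,0,0],[0,0,0.3],10],[[0,0,0],[0,0,0.3],10],[[0,0,0],[0,0,0],10]]' 50
python3 - <<'E'
from h import *
rep();s=sensors.get_state();print("Mz tool",R.from_rotvec(s["ee_rot"]).inv().apply(s["moment"]).round(2))
E
```

```text
time_s: 18.8
tcp_pos: [0.5048, 0.113, 0.1991]
ee_rot: [3.01, -0.203, 0.805]
contact_force: [-18.3, -8.1, 16.9]
width: 0.197
finger_force: 50.0
off mm [-1.7  2.2 -1.9] F tool [ -6.3  10.2 -23.3] M [-1.24  1.45 -0.74] ang 1.604 tilt 0.002
Mz tool [-1.61 -1.26 -0.05]
```

```bash
python3 -m creep '[[[0,0,0],[0,0,0.3],10],[[0,0,0],[0,0,0.3],10],[[0,0,0],[0,0,0.3],10],[[0,0,0],[0,0,0.3],10],[[0,0,0],[0,0,0],10],[[0,0,0],[0,0,0],10],[[0,0,0],[0,0,0],10],[[0,0,0],[0,0,0],10]]' 50
python3 - <<'E'
from h import *
rep();s=sensors.get_state();print("Mz tool",R.from_rotvec(s["ee_rot"]).inv().apply(s["moment"]).round(2))
E
```

```text
time_s: 19.6
tcp_pos: [0.5044, 0.1136, 0.1988]
ee_rot: [-3.015, 0.329, -0.809]
contact_force: [-19.6, -5.5, 17.0]
width: 0.2
finger_force: 50.1
off mm [-1.3  1.6 -1.8] F tool [ -7.    8.4 -24.1] M [-0.79  1.51 -0.19] ang 1.687 tilt 0.002
Mz tool [-1.06 -1.31 -0.3 ]
```

```bash
python3 -m creep '[[[0,0,0],[0,0,0.4],10],[[0,0,0],[0,0,0.4],10],[[0,0,0],[0,0,0],10],[[0,0,0],[0,0,0],10],[[0,0,0],[0,0,0],10],[[0,0,0],[0,0,0],10],[[0,0,0],[0,0,0],10],[[0,0,0],[0,0,0],10]]' 50
python3 - <<'E'
from h import *
rep();s=sensors.get_state();print("Mz tool",R.from_rotvec(s["ee_rot"]).inv().apply(s["moment"]).round(2))
E
```

```text
time_s: 20.4
tcp_pos: [0.5043, 0.1135, 0.1987]
ee_rot: [-2.992, 0.409, -0.804]
contact_force: [-20.7, -5.2, 17.6]
width: 0.198
finger_force: 50.7
off mm [-1.5  1.5 -1.8] F tool [ -7.3   8.6 -25.3] M [-1.17  1.64  0.25] ang 1.741 tilt 0.003
Mz tool [-1.27 -1.31 -0.87]
```

Moment has reached -0.87 N m, so it's at the stop. I'll ease the twist, open, and back out along the axis.

```bash
python3 -m creep '[[[0,0,0],[0,0,-0.3],10],[[0,0,0],[0,0,-0.2],10],[[0,0,0],[0,0,0],10],[[0,0,0],[0,0,0],45],[[0,0,0],[0,0,0],45],[[0,0,0],[0,0,0],45],[[0,0,0],[0,0,0],45],[[0,0,0],[0,0,0],45]]' 20
python3 -c "from h import *;rep()"
python3 -m creep '[[[0,0,0],[0,0,0],45],[[0,0,-0.2],[0,0,0],45],[[0,0,-0.5],[0,0,0],45],[[0,0,-0.7],[0,0,0],45],[[0,0,-0.9],[0,0,0],45],[[0,0,-0.9],[0,0,0],45],[[0,0,-0.9],[0,0,0],45],[[0,0,-0.9],[0,0,0],45]]'
python3 - <<'E'
from h import *
rep()
s,w=snap("w6")
im=camera("scene")[:,:,::-1];c=lambda im,x,y,a,b:cv2.resize(im[y-b:y+b,x-a:x+a],(400,600),interpolation=cv2.INTER_CUBIC)
print(proj(ext("wrist",s),[.5377,.1108,.1379]))
cv2.imwrite("pics/s6.png",cv2.convertScaleAbs(np.hstack([c(im,328,185,30,45),c(w,281,200,130,195)]),alpha=1.6))
E
```

```text
time_s: 21.2
tcp_pos: [0.5048, 0.114, 0.1975]
ee_rot: [-3.004, 0.362, -0.807]
contact_force: [0.1, -0.5, 0.2]
width: 0.512
finger_force: 0.0
off mm [-0.9  1.2 -0.5] F tool [ 0.3  0.4 -0.1] M [0.08 0.24 0.01] ang 1.709 tilt 0.002
time_s: 22.0
tcp_pos: [0.4545, 0.119, 0.2856]
ee_rot: [-3.003, 0.361, -0.808]
contact_force: [0.7, -0.7, 0.2]
width: 0.512
finger_force: 0.0
off mm [  -1.     1.5 -102.2] F tool [0.9 0.5 0.2] M [0.04 0.21 0.04] ang 1.709 tilt 0.002
[280.3308057 191.3876023]
```

View pics/s6.png

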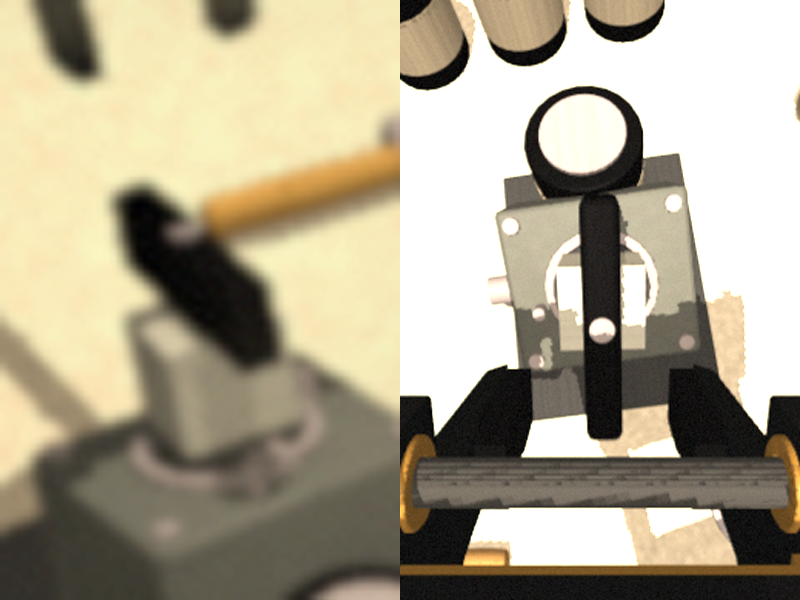

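The handle stands on the collar, released, with its bar pointing uphill. I'll check the seating depth by triangulating the screw: scene (325.5,174.8), wrist (282.3,219.5).

Run:
```python
from h import *
KE,im=load("w6");p,e=tri((KE,(282.3,219.5)),(ext("scene"),(325.4,174.7)))
seat=np.array([.5377,.1108,.1379]);z,y,up=frame(np.radians(-5.8),0);d=p-seat
print(p,e,"along z,y,up mm",(np.array([d@z,d@y,d@up])*1e3).round(1))
a=onplane(KE,(151+200*.65,5+205*.65),p,z)-onplane(KE,(151+204*.65,5+430*.65),p,z)
print("bar ang",np.arctan2(a@up,a@y),np.linalg.norm(a))
```

```text
[0.49718121 0.11402111 0.20597671] [np.float64(0.5), np.float64(0.5)] along z,y,up mm [79.3 -0.9 -1.2]
bar ang 1.6908630656841002 0.10964728797598582
```

Contact stayed firm and at a constant depth through the whole 80° turn, and the triangulated screw agrees with full seating to within about 3 mm. The bar is slightly past the shut angle, within the bore play. Handing in.

```bash
python3 -c "
from plant import robot;print(robot.hand_in())"
```

```text
the job is handed in; nothing more can be done
None
```

The handle is fitted on the spindle, seated on the collar as far as I could measure, turned clockwise to its stop, and released; the job was handed in at about 22 s and returned no verdict.

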